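# Park a movement in the third gap of the rack

### The arm

A 6-joint arm with a two-finger parallel gripper is mounted at the origin on the work surface. World frame = base frame: x ahead of the robot, y to its left, z up, the work surface at z = 0. Lengths are in m, angles in rad, forces in N, time in s.
With the tool pointing down it reaches from about 0.325 to 0.775 m from the base axis. Payload 5.5 kg.
Tool frame: the origin (TCP) lies on the centre line of the jaws, within the pads' length; the fingertips stand bot.tip_extent ahead of it and the grasp point (between the pads) is the TCP (bot.tip_extent is the distance from the TCP to the fingertips, in m); z points along the fingers, y is the line along which they close (so a half turn about z gives the same grasp; the last joint's range is limited). The gripper opens to 85 mm and grips with 20 to 120 N. Pads are 22 mm wide; open, the fingers measure 114 mm over their backs; the gripper's body (76 mm by 85 mm) begins 54 mm behind the grasp point. The pads swing forward as they close: fully open they stand 13 mm farther back than shut.
Start: joints at [-1.208, 0.091, 1.231, -0, 1.82, -0.057], TCP at [0.245, -0.548, 0.218] pointing down, gripper open.
Joint ranges: [-2.87, 2.87], [-0.86, 2.18], [0.17, 2.46], [-1.51, 4.65], [0.06, 2.69], [-2.65, 2.65]. Speed limits (rad/s): [2.57, 2.57, 3.01, 3.14, 3.14, 3.14].

### API

Orientations are given as a rotation vector (axis times angle).
In Python, from workcell import sensors, read_camera, bot, finder gives the robot as it stands. The module is installed in compiled form; this text tells all that it offers.
- The arm moves only by the tool send_rows, never from a script. Its argument "targets" is a list of rows, each a list of 7 numbers: the closure, from 0 (fully open) to 1 (shut), then the shift along the tool's x, y, z in m, then the turn, a rotation vector about the tool's x, y, z in rad. In form: [[hand, x, y, z, rx, ry, rz], ...]. A call has 1 to 10 rows; each row is the pose to reach, as a shift and turn from the pose commanded when the call began, along the tool's axes at that moment; what a row does not reach only later rows make up. A row lasts 1/8 s, in which the tool goes at most 62.5 mm and 10.7 degrees, less where a joint would pass 70% of its speed; a pose out of reach is approached as far as the arm can. A call with a gripper value outside its range is refused whole. The fingers move at their own pace and stop on an object; "grip_force" is the grip in N (left out, the last holds). Time passes only in rows, so rows that repeat a pose let the fingers close. It gives the time, the measured TCP pose, the force, the opening and the grip force at its end, in the units of the state.
- sensors.observe(): the state, without advancing time (a new reading comes with each control period).
- read_camera(name): name is "side" or "top"; returns a dict with "color" (400x640x3 uint8, blue, green, red), "fx", "fy", "cx", "cy" (pixels), "D" ([k1, k2, p1, p2, k3] as OpenCV has them; the pictures are not rectified), "extrinsics" (4x4, takes a point from camera to world coordinates). Camera axes: x right, y down, z forward; pixel columns grow to the right and rows downward; lengths in m; the calibration is good to about 2 mm. A picture is of the moment at which its call begins. There is no depth.
- bot.hand_in(): hands the job in; it is judged then, once.
Trained networks look in a picture, given as the dict that the camera call returned (one of the last four; its "shot" number tells which), for a name from the list of things; names that differ only in an ending like _2 or _b are one class to them, and where a whole thing is asked for, a point or a joint stands for the part that bears it (a point fixed in the world has none). Each returns a list of dicts, best first, with "score" (0 to 1); they miss things now and then, are a little off and sometimes report something else, mostly with a low value. They report only what shows in the picture. A call takes as long as a camera call. They do not tell look-alikes from the thing itself.
- finder.find_in(picture, label): "xy" ([column, row] in pixels, amid what is visible of it).
The state is a dict: "time_s": time; "qpos": joint angles; "joint_velocities": joint speeds; "joint_torque": joint torques, N m; "tool_pos": TCP position; "tcp_rot": TCP orientation; "contact_force": force on the tool from outside, world axes, zero at the start; "wrist_torque": the same for the moment, N m; "width": finger opening in m; "grip_force": force on a finger pad.
Only numpy, scipy, OpenCV 4.12 (cv2) and the standard library are available. Lean on these libraries where they do the work, as an engineer would, in place of code of your own. Each camera call takes 0.05 s, during which the arm holds its last target. There are 200 camera calls.

### The job

Slide a fingertip along the aluminium rail of the movement rack to count its gaps, starting over the first gap, beside the tall end cheek, passing the second and stopping over the third, no farther. Then, with a fingertip against its side, push the green movement holder that stands out on the desk into that third gap until it is fully home against the back wall. Keep it flat on the desk, never pinched, lifted or touched on its open movement; leave everything else where it is, and take the hand away.

Things in the scene. Friction and masses are not known exactly. Their poses are not given: they have to be found in the camera images.
- rack: Smoked acrylic rack fixed on the desk, 347 mm long: 7 upright fins and a back wall, no floor. Six gaps, open at the front, 52 mm wide, 46 mm deep. Origin: desk height, mid length, at the fins' front ends; x into the gaps, y along the row to the tall cheek, z up; turned up to 12 deg. Fins 5 mm thick, 26 mm high, at y = 171 (the tall end cheek), 114, 57, 0, -57, -114, -171 mm; the third gap is empty.
- cheek_top (a point): Top of the tall end cheek, the outermost fin at the rack's left end as seen from the robot, 52 mm above the desk, at rack x = 25, y = 171 mm. Counted from here the gaps' middles lie at rack y = 142.5 (first), 85.5 (second), 28.5 (third), -28.5, -85.5, -142.5 mm. Axes as the rack's.
- back_wall (a point): Inner face of the rack's back wall at desk height, mid length (rack x = 46, y = 0 mm), behind all gaps; the wall is 30 mm high. Axes as the rack's. A holder that is fully home touches it: its centre is then 24 mm, and its near edge 2 mm, behind the fins' front ends.
- rail: Flat aluminium tie rail fixed across the fin tops: 337 mm long (along y), 14 mm wide, 8 mm thick; its flat, even, rigid top is 34 mm and its underside 26 mm above the desk; a flush dark screw head over each low fin. Origin: middle of the bar, 30 mm above the desk; axes as the rack's. It covers rack x = 17 to 31 mm, so a fingertip pushing a holder home stays in front of it.
- holder: The green plastic movement holder to park: a disc 44 mm across, 16 mm high, 30 to 65 g, an open brass and steel movement in its top. It stands loose and flat on the bare desk, its centre at rack x = -75 to -115 mm, rack y = -20 to 130 mm, and slides without rolling on when pushed low on its side. Origin: centre of its underside; z up; its yaw does not matter.
- parked_holder: A second, like green holder already parked in the rack's second or fifth gap; to be left alone. Origin: centre of its underside.
- watch_head: A steel watch head without strap, 39 mm across and 10 mm high, parked in the other one of those two gaps; to be left alone. Origin: centre of its underside.
- tweezers: Stainless steel tweezers lying on the desk near the front of the rack, on the side away from the tall cheek, 115 mm long, 11 mm wide, 6 mm high; to be left alone. Origin: middle, at the desk; x along them towards the points.
- wrench: Aluminium caseback wrench lying at the right of the desk, 165 mm long, 64 mm wide, 18 mm high; to be left alone. Origin: in the head, at the desk; handle to -x.
- cup: White ceramic cup at the right of the desk, 76 mm across the rim, 70 mm high; to be left alone. Origin: centre of its underside.
- loupe: Black eye loupe standing on the desk past the tall cheek, 35 mm across, 30 mm high; to be left alone. Origin: centre of its underside.
- screwdriver: Small steel screwdriver lying at the left of the desk, 105 mm long, 10 mm thick; to be left alone. Origin: in its handle, at the desk.
There are look-alikes about, which are no part of the job. What is shaped like the holder but blue or orange is not meant.

How it is judged:
By the outcome, as a careful person would: the job done as asked, in the order asked, and still so for the second after the job is handed in, with the robot touching nothing.
It also fails if it takes over 61 s, if anything falls off the work surface, if the arm or the gripper's body presses on something with over 40 N, if the wrist force passes 120 N, or if a joint passes its speed limit or range.

## Working session

There is one attempt and no reset: what is moved stays moved. The work goes in short steps, Python scripts to look and compute and a tool call to move; the robot and the scene stay as the last step left them, time stands still between calls to the robot, and variables do not carry over. Pictures are saved under pics/ and viewed, at most 10 in all, crops included, and the job is handed in when it is done.

Besides the shell and the picture viewer there is one more tool, called after "Emit:" as a command line: name --pt "numbers of a row" for each row, then --argument value for the rest. send_rows: Moves the arm, as the interface text tells. Its arguments: {"type":"object","properties":{"targets":{"type":"array"},"grip_force":{"type":"number"}},"required":["targets"]}

```bash
mkdir -p pics
cat > h.py <<'E'
import numpy as np, cv2
from workcell import sensors, read_camera, bot, finder
def K(p): return np.array([[p["fx"],0,p["cx"]],[0,p["fy"],p["cy"]],[0,0,1.]])
def ray(p,xy,z):
    u=cv2.undistortPoints(np.array([[xy]],float),K(p),np.array(p["D"],float))[0,0]
    T=np.array(p["extrinsics"]); d=T[:3,:3]@[u[0],u[1],1]; o=T[:3,3]
    return o+d*(z-o[2])/d[2]
def proj(p,X):
    T=np.linalg.inv(np.array(p["extrinsics"])); X=np.atleast_2d(X).astype(float)
    return cv2.projectPoints(X,cv2.Rodrigues(T[:3,:3])[0],T[:3,3],K(p),np.array(p["D"],float))[0][:,0]
E
python3 - <<'E'
from h import *
s=sensors.observe(); print({k:np.round(v,3).tolist() for k,v in s.items()}, bot.tip_extent)
Z=dict(rack=.02,cheek_top=.052,back_wall=0,rail=.034,holder=.016,parked_holder=.016,watch_head=.01,tweezers=.006,loupe=.03,screwdriver=.01,cup=.07)
for n in ("top","side"):
    p=read_camera(n); cv2.imwrite(f"pics/{n}0.png",p["color"]); print(n,np.round(p["extrinsics"],3).tolist(),p["fx"])
    for l,z in Z.items():
        for f in finder.find_in(p,l)[:5]: print(n,l,round(f["score"],2),np.round(f["xy"],1),np.round(ray(p,f["xy"],z)[:2],4))
E
```

```text
{'time_s': 0.0, 'qpos': [-1.208, 0.092, 1.232, -0.0, 1.82, -0.057], 'joint_velocities': [-0.0, 0.001, 0.001, 0.001, 0.002, -0.001], 'joint_torque': [-0.002, -45.873, -41.802, -0.0, 0.012, 0.0], 'tool_pos': [0.244, -0.548, 0.217], 'tcp_rot': [-3.071, -0.654, 0.0], 'contact_force': [0.315, 0.114, 0.496], 'wrist_torque': [-0.02, 0.031, -0.012], 'grip_force': 0.0, 'width': 0.085} 0.019
top [[0.005, -0.99, 0.142, 0.384], [-1.0, -0.009, -0.024, -0.008], [0.025, -0.141, -0.99, 1.047], [0.0, 0.0, 0.0, 1.0]] 418.58510077597236
top rack 0.69 [171.6 255.4] [0.3895 0.3313]
top rack 0.65 [335.  159.2] [ 0.6313 -0.0625]
top cheek_top 0.58 [333.7 157.6] [ 0.6276 -0.0576]
top cheek_top 0.25 [473.4 161.6] [ 0.6215 -0.4008]
top back_wall 0.67 [335.8 160.6] [ 0.6325 -0.0656]
top rail 0.65 [329.1 162.1] [ 0.6205 -0.0471]
top holder 0.66 [304.2 215.1] [0.49   0.0133]
top holder 0.66 [295.3 244.7] [0.4171 0.0342]
top holder 0.49 [248.8 235.4] [0.439  0.1481]
top parked_holder 0.42 [366.9 164.5] [ 0.6195 -0.1433]
top watch_head 0.59 [301.8 167.9] [0.6103 0.0209]
top tweezers 0.43 [391.7 230.3] [ 0.4546 -0.
[... 279 characters left out ...]
41635
side rack 0.92 [302.5 197.7] [ 0.6321 -0.0358]
side cheek_top 0.78 [306.4 196.8] [ 0.5988 -0.0218]
side cheek_top 0.52 [439.3 167.1] [ 0.4414 -0.3906]
side back_wall 0.85 [306.2 197.3] [ 0.6447 -0.0596]
side rail 0.83 [311.4 194.6] [ 0.613  -0.0516]
side holder 0.61 [340.1 256.7] [0.4142 0.0352]
side holder 0.53 [323.  236.6] [0.4891 0.0204]
side parked_holder 0.42 [335.1 185.8] [ 0.613  -0.1415]
side tweezers 0.71 [386.2 197.7] [ 0.4876 -0.2189]
side loupe 0.74 [255.6 252. ] [0.5484 0.179 ]
side screwdriver 0.58 [243.3 346.2] [0.3821 0.3293]
side screwdriver 0.34 [438.7 167.7] [ 0.469  -0.4419]
side cup 0.56 [391.4 144.3] [ 0.5949 -0.3584]
side cup 0.52 [310.1 195. ] [ 0.5815 -0.0198]
```

View pics/top0.png

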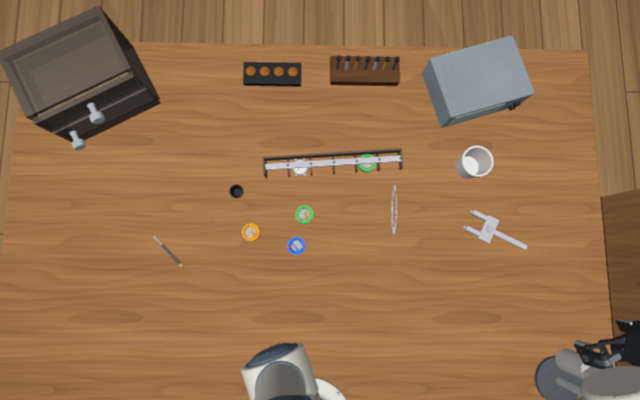

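View pics/side0.png

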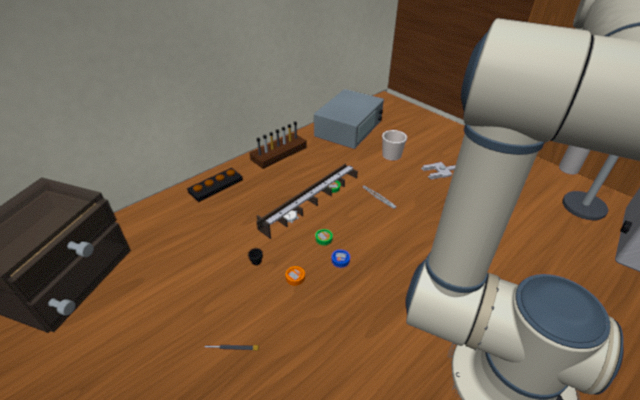

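The top picture shows three discs: green (304,215), blue (296,245) and orange (250,232). A parked green holder is at (367,163) in the fifth gap, and the watch head is at (301,167) in the second. The one meant is the green disc at (304,215), since it stands out on the desk. I'll confirm that in a crop and fit the rail.

Run:
```python
from h import *
p=read_camera("top"); im=p["color"]
c=cv2.resize(im[140:260,240:410],None,fx=4.7,fy=4.7,interpolation=cv2.INTER_CUBIC); cv2.imwrite("pics/crop1.png",c)
q=read_camera("side"); c=cv2.resize(q["color"][155:275,235:405],None,fx=4.7,fy=4.7,interpolation=cv2.INTER_CUBIC); cv2.imwrite("pics/crop2.png",c)
for P,rg in ((p,(150,175,264,404)),(q,(160,240,255,360))):
    im=P["color"]; hsv=cv2.cvtColor(im,cv2.COLOR_BGR2HSV)
    m=(cv2.inRange(hsv,(0,0,120),(180,60,255))); k=np.zeros_like(m); a,b,c,d=rg; k[a:b,c:d]=m[a:b,c:d]
    n,l,st,ce=cv2.connectedComponentsWithStats(k)
    ys,xs=np.nonzero(k); W=np.array([ray(P,(x,y),.034) for x,y in zip(xs,ys)])
    vx,vy,x0,y0=cv2.fitLine(W[:,:2].astype(np.float32),cv2.DIST_HUBER,0,.003,.001).ravel()
    if vy<0: vx,vy=-vx,-vy
    t=(W[:,:2]-[x0,y0])@[vx,vy]; r=(W[:,:2]-[x0,y0])@[vy,-vx]; ok=abs(r)<.009
    t=t[ok]; mid=(t.min()+t.max())/2; print("rail",len(t),"len",np.ptp(t),"mid",x0+vx*mid,y0+vy*mid,"yaw deg",np.degrees(np.arctan2(-vx,vy)))
    g=cv2.inRange(hsv,(45,90,60),(85,255,255)); n,l,st,ce=cv2.connectedComponentsWithStats(g)
    for i in range(1,n):
        if st[i,4]>20:
            cn=cv2.convexHull(np.argwhere(l==i)[:,::-1].astype(np.int32)); (cx,cy),_,_=cv2.fitEllipse(cn); print("green",st[i],cx,cy,ray(P,(cx,cy),.013))
```

```text
rail 909 len 0.33876409012703856 mid 0.6196313112852392 -0.057944266494590425 yaw deg 4.327353
green [361 153  11   5  32] 366.1941833496094 155.51947021484375 [ 0.64350157 -0.14213626  0.013     ]
green [358 163  18   9  65] 366.6345520019531 165.20794677734375 [ 0.61837016 -0.14302273  0.013     ]
green [296 206  17  17 132] 304.0 213.8534698486328 [0.49337661 0.01390852 0.013     ]
rail 390 len 0.3258549870257726 mid 0.6178584481374167 -0.06323588074884759 yaw deg 6.4660687
green [331 180  10  13  60] 335.5926513671875 186.1466827392578 [ 0.61356767 -0.14416507  0.013     ]
green [315 229  18  16 150] 323.4440612792969 236.48448181152344 [0.49078831 0.01732281 0.013     ]
```

View pics/crop1.png

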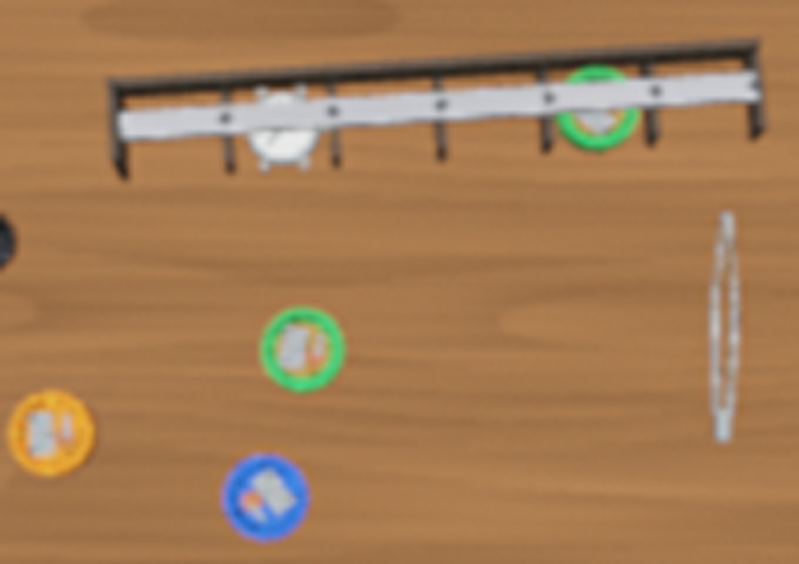

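View pics/crop2.png

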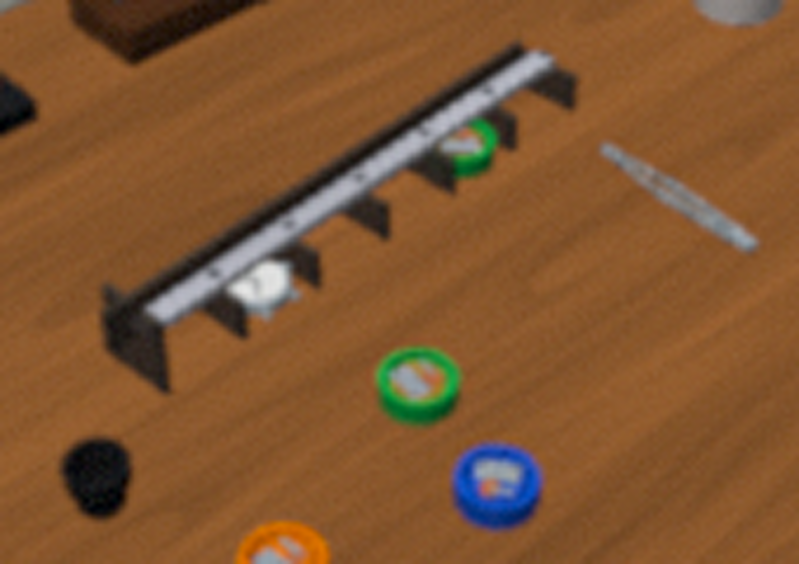

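The crops confirm it: the loose green holder is at top crop (302,348), the tall cheek at (118,130), and the screw heads run from (225,118) to (656,91). Next I'll fit the rack pose from the screws in both views.

Run:
```python
from h import *
from scipy.optimize import least_squares
p=read_camera("top"); q=read_camera("side")
uv=lambda a,o:(np.array(a,float)+.5)/4.7-.5+np.array(o)
A=uv([(225,118),(333,111),(441,105),(549,98),(656,91)],(240,140)); B=uv([(213,271),(288,224),(361,177),(424,131),(489,89)],(235,155))
Y=np.array([114,57,0,-57,-114])/1000
def W(v,x,y,z):
    c,s=np.cos(v[2]),np.sin(v[2]); return np.c_[v[0]+c*x-s*y,v[1]+s*x+c*y,np.full(len(y),z)]
fs={}
for n,L in (("top",[(p,A)]),("side",[(q,B)]),("both",[(p,A),(q,B)])):
    r=least_squares(lambda v:np.concatenate([(proj(P,W(v,.024,Y,.034))-a).ravel() for P,a in L]),[.6,-.06,.07]); fs[n]=r.x
    print(n,np.round(r.x[:2],4),np.degrees(r.x[2]),"rms",np.sqrt(np.mean(r.fun**2)))
# joint disc centre via both views
v=fs["both"]; c,s=np.cos(v[2]),np.sin(v[2])
th=np.linspace(0,2*np.pi,60)
E=[]
for P in (p,q):
    hsv=cv2.cvtColor(P["color"],cv2.COLOR_BGR2HSV); g=cv2.inRange(hsv,(45,90,60),(85,255,255)); n,l,st,ce=cv2.connectedComponentsWithStats(g)
    i=max(range(1,n),key=lambda i:st[i,4]); h=cv2.convexHull(np.argwhere(l==i)[:,::-1].astype(np.int32))[:,0]
    lo,hi=h.min(0),h.max(0); E.append((P,np.r_[lo-.5,hi+.5]))
def disc(w,P):
    X=np.concatenate([np.c_[w[0]+.022*np.cos(th),w[1]+.022*np.sin(th),0*th+z] for z in (.001,.016)]); a=proj(P,X); return np.r_[a.min(0),a.max(0)]
for L in (E[:1],E[1:],E):
    r=least_squares(lambda w:np.concatenate([disc(w,P)-b for P,b in L]),[.49,.015]); d=r.x-v[:2]
    print("disc",np.round(r.x,4),"rack",np.round([c*d[0]+s*d[1],-s*d[0]+c*d[1]],4),"rms",np.sqrt(np.mean(r.fun**2)))
```

```text
top [ 0.5973 -0.0598] 4.274646429518789 rms 0.0485158429633326
side [ 0.5981 -0.0598] 4.263275199402209 rms 0.24606361150469783
both [ 0.5975 -0.0597] 4.264256548849379 rms 0.200344991193211
disc [0.4934 0.0138] rack [-0.0984  0.0811] rms 0.5121385547129856
disc [0.4941 0.0141] rack [-0.0976  0.0813] rms 0.3336436335057166
disc [0.4937 0.014 ] rack [-0.098   0.0812] rms 0.44531486645694746
```

```bash
cat >> h.py <<'E'
from scipy.spatial.transform import Rotation as R
O=np.array([.5975,-.0597]); YAW=np.radians(4.27)
C,S=np.cos(YAW),np.sin(YAW)
def w2r(w): d=np.array(w[:2])-O; return np.array([C*d[0]+S*d[1],-S*d[0]+C*d[1]])
def r2w(x,y,z): return np.array([O[0]+C*x-S*y,O[1]+S*x+C*y,z])
GOAL=R.from_matrix(np.array([[C,S,0],[S,-C,0],[0,0,-1]]))
def where(*t):
    s=sensors.observe(); r=R.from_rotvec(s["tcp_rot"])
    print("t",round(s["time_s"],2),"rack mm",np.round(w2r(s["tool_pos"])*1000,1),"z",round(s["tool_pos"][2]*1000,1),"F",np.round(s["contact_force"],1),"turn",np.round((r.inv()*GOAL).as_rotvec(),4),"tip",bot.tip_extent)
    for g in t: print(g,"shift",np.round(r.inv().apply(r2w(*g)-s["tool_pos"]),4))
E
python3 -c "
from h import *
where((.024,.1425,.13),(.024,.1425,.09))"
```

```text
t 1.4 rack mm [-388.3 -460.6] z 217.7 F [0.1 0.1 0.3] turn [0.     0.     0.3453] tip 0.019
(0.024, 0.1425, 0.13) shift [ 0.5921 -0.4279  0.0876]
(0.024, 0.1425, 0.09) shift [ 0.5921 -0.428   0.1276]
```

Emit:
send_rows --pt "1 0.03 -0.02 0 0 0 0.03" --pt "1 0.07 -0.05 0 0 0 0.06" --pt "1 0.11 -0.08 0 0 0 0.1" --pt "1 0.15 -0.11 0 0 0 0.13" --pt "1 0.19 -0.14 0 0 0 0.16" --pt "1 0.23 -0.17 0 0 0 0.19" --pt "1 0.27 -0.2 0 0 0 0.22" --pt "1 0.31 -0.225 0 0 0 0.25" --pt "1 0.35 -0.255 0 0 0 0.28" --pt "1 0.39 -0.285 0 0 0 0.3453"

```text
time_s: 2.65
tool_pos: [0.4851, -0.1272, 0.2179]
tcp_rot: [3.139, 0.114, 0.001]
contact_force: [0.9, 0.6, 0.0]
width: -0.0
grip_force: 0.0
```

```bash
python3 -c "
from h import *
where((.024,.1425,.13),(.024,.1425,.075))"
```

```text
t 2.65 rack mm [-117.1  -59. ] z 217.9 F [0.9 0.6 0. ] turn [ 0.0003 -0.0006 -0.0019] tip 0.019
(0.024, 0.1425, 0.13) shift [ 0.1406 -0.2017  0.0879]
(0.024, 0.1425, 0.075) shift [ 0.1406 -0.2018  0.1429]
```

Emit:
send_rows --pt "1 0.03 -0.04 0.01 0 0 0" --pt "1 0.06 -0.08 0.03 0 0 0" --pt "1 0.09 -0.12 0.05 0 0 0" --pt "1 0.12 -0.16 0.07 0 0 0" --pt "1 0.135 -0.19 0.09 0 0 0" --pt "1 0.14 -0.2 0.11 0 0 0" --pt "1 0.14 -0.2 0.125 0 0 0" --pt "1 0.14 -0.2 0.13 0 0 0" --pt "1 0.14 -0.2 0.13 0 0 0"

```text
time_s: 3.78
tool_pos: [0.6091, 0.08, 0.088]
tcp_rot: [3.139, 0.115, 0.0]
contact_force: [1.1, -0.5, -0.8]
width: -0.0
grip_force: 0.0
```

Run:
```python
from h import *
where((.024,.1425,.06),(.024,.1425,.053))
p=read_camera("side"); c=cv2.resize(p["color"][130:280,220:420],None,fx=4,fy=4,interpolation=cv2.INTER_CUBIC); cv2.imwrite("pics/c3.png",c)
print((proj(p,[r2w(.024,.1425,.034),r2w(*w2r(sensors.observe()["tool_pos"]),.067)])-[220,130])*4)
```

```text
t 3.77 rack mm [ 22.  138.4] z 88.0 F [ 1.1 -0.5 -0.8] turn [ 0.0002 -0.0002 -0.0015] tip 0.019
(0.024, 0.1425, 0.06) shift [ 0.002  -0.0041  0.028 ]
(0.024, 0.1425, 0.053) shift [ 0.002  -0.0041  0.035 ]
[[206.9667645  352.96535835]
 [209.35560818 312.18960014]]
```

View pics/c3.png

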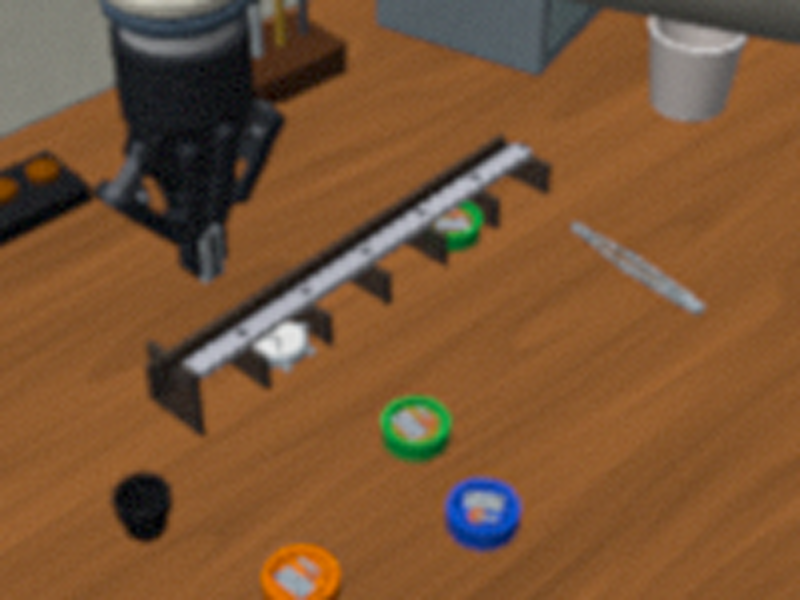

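The shut fingertip shows at crop (208,275). I predicted about (209,312) for a tip at z = 0.069, so I'll check with the top view before touching anything.

Run:
```python
from h import *
where()
p=read_camera("top"); c=cv2.resize(p["color"][110:230,220:380],None,fx=5,fy=5,interpolation=cv2.INTER_CUBIC); 
q=read_camera("side"); d=cv2.resize(q["color"][160:230,235:315],None,fx=5,fy=5,interpolation=cv2.INTER_CUBIC)
t=w2r(sensors.observe()["tool_pos"])
for P,I,o in ((p,c,(220,110)),(q,d,(235,160))):
    for z,col in ((.069,(0,0,255)),(.088,(0,255,255)),(.034,(255,255,0))):
        a=(proj(P,[r2w(*t,z)])[0]-o)*5; cv2.circle(I,tuple(int(k) for k in a),3,col,1)
W=np.zeros((600,800,3),np.uint8); W[:]=cv2.resize(c,(800,600)); W[250:600,400:800]=d
cv2.imwrite("pics/c4.png",W)
```

```text
t 3.83 rack mm [ 22.3 138.6] z 88.6 F [-0.5 -0.4  0.5] turn [ 0.0001 -0.0013 -0.0014] tip 0.019
```

View pics/c4.png

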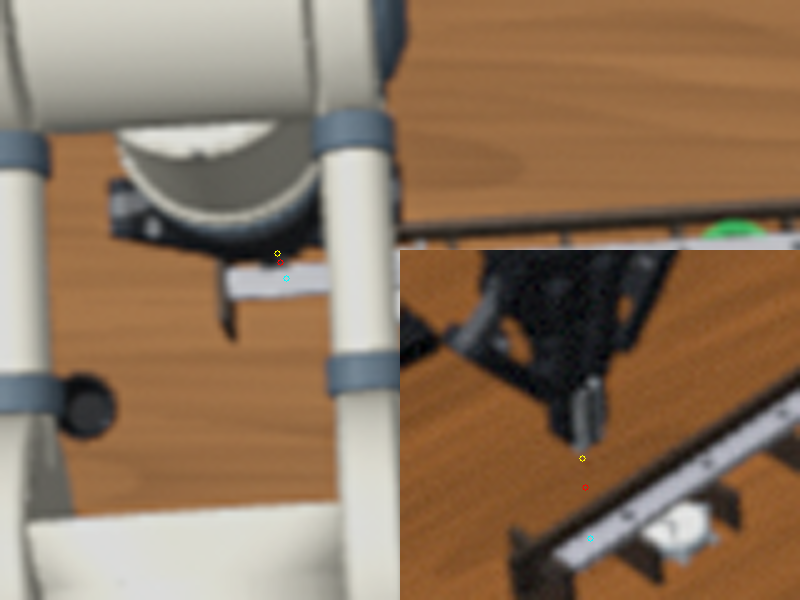

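Run:
```python
from h import *
where()
p=read_camera("top");q=read_camera("side")
for z in (.055,.069,.08,.09,.1): print(z,np.round(w2r(ray(p,(275,163.2),z))*1e3,1),np.round(w2r(ray(q,(271,199.4),z))*1e3,1))
c=cv2.resize(p["color"][140:180,255:295],None,fx=10,fy=10,interpolation=cv2.INTER_CUBIC)
d=cv2.resize(q["color"][175:215,250:290],None,fx=10,fy=10,interpolation=cv2.INTER_CUBIC)
W=np.hstack([c,d]); cv2.imwrite("pics/c5.png",cv2.convertScaleAbs(W,alpha=1.8,beta=25))
```

```text
t 3.92 rack mm [ 22.6 138.9] z 89.0 F [ 0.6 -1.2  0.1] turn [ 0.0001 -0.002  -0.001 ] tip 0.019
0.055 [ 24.6 142.7] [ 60.7 110.3]
0.069 [ 21.3 141.7] [ 47.6 120.4]
0.08 [ 18.7 140.8] [ 37.3 128.4]
0.09 [ 16.3 140.1] [ 27.9 135.6]
0.1 [ 14.  139.3] [ 18.6 142.8]
```

View pics/c5.png

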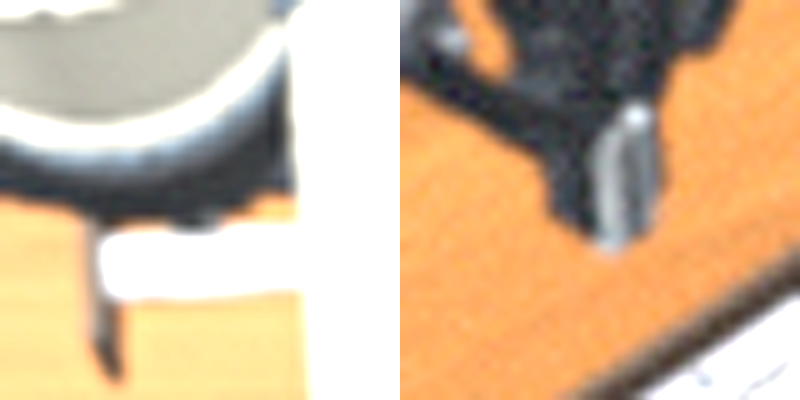

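Emit:
send_rows --pt "1 0 0 0 0 0 0" --pt "1 0 0 0 0 0 0" --pt "1 0 0 0 0 0 0"

```text
time_s: 4.4
tool_pos: [0.6092, 0.0812, 0.0877]
tcp_rot: [3.139, 0.117, -0.0]
contact_force: [-0.1, 0.6, 0.4]
width: -0.0002
grip_force: 0.0
```

Run:
```python
from h import *
where((.024,.1425,.053)); s=sensors.observe(); print(np.round(s["qpos"],4),np.round(s["joint_velocities"],3))
print([round(float(x),4) for x in s["tool_pos"]], s["width"])
q=read_camera("side"); p=read_camera("top")
t=w2r(s["tool_pos"])
a=q["color"][170:215,245:300]; b=p["color"][140:185,250:305]
d=np.hstack([cv2.resize(k,None,fx=7,fy=7,interpolation=cv2.INTER_CUBIC) for k in (a,b)]); d=cv2.convertScaleAbs(d,alpha=1.8,beta=25)
for P,o,off in ((q,(245,170),0),(p,(250,140),385)):
    for z,col in ((.070,(0,0,255)),(.089,(0,255,255)),(.034,(255,0,0))):
        for dx in (-.011,.011):
            k=(proj(P,[r2w(t[0]+dx,t[1],z)])[0]-o)*7; cv2.circle(d,(int(k[0]+off),int(k[1])),3,col,1)
cv2.imwrite("pics/c6.png",d)
```

```text
t 4.4 rack mm [ 22.2 139.6] z 87.7 F [-0.1  0.6  0.4] turn [0.     0.     0.0001] tip 0.019
(0.024, 0.1425, 0.053) shift [ 0.0018 -0.0029  0.0347]
[ 0.0772  0.143   1.4047 -0.      1.5939  1.5734] [ 0.003 -0.001  0.    -0.001  0.    -0.   ]
[0.6092, 0.0812, 0.0877] -0.00015024993768689133
```

View pics/c6.png

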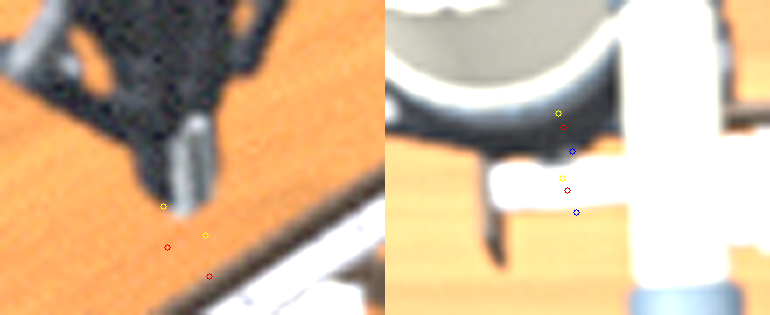

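Emit:
send_rows --pt "1 0.002 -0.003 0.01 0 0 0" --pt "1 0.002 -0.003 0.02 0 0 0" --pt "1 0.002 -0.003 0.029 0 0 0" --pt "1 0.002 -0.003 0.032 0 0 0" --pt "1 0.002 -0.003 0.032 0 0 0" --pt "1 0.002 -0.003 0.032 0 0 0"

```text
time_s: 5.25
tool_pos: [0.6113, 0.0843, 0.0562]
tcp_rot: [-3.139, -0.117, -0.001]
contact_force: [0.8, -0.9, -0.3]
width: -0.0001
grip_force: 0.0
```

Run:
```python
from h import *
where((.024,.1425,.053)); s=sensors.observe(); t=w2r(s["tool_pos"]); z0=s["tool_pos"][2]
q=read_camera("side"); p=read_camera("top")
a=q["color"][170:230,245:300]; b=p["color"][140:200,250:305]
d=np.hstack([cv2.resize(k,None,fx=7,fy=7,interpolation=cv2.INTER_CUBIC) for k in (a,b)]); d=cv2.convertScaleAbs(d,alpha=1.8,beta=25)
for P,o,off in ((q,(245,170),0),(p,(250,140),385)):
    for z,col in ((z0-.019,(0,0,255)),(z0,(0,255,255))):
        for dx in (-.011,.011):
            k=(proj(P,[r2w(t[0]+dx,t[1],z)])[0]-o)*7; cv2.circle(d,(int(k[0]+off),int(k[1])),3,col,1)
cv2.imwrite("pics/c7.png",d)
```

```text
t 5.25 rack mm [ 24.5 142.6] z 56.2 F [ 0.8 -0.9 -0.3] turn [-0.     -0.0008 -0.0001] tip 0.019
(0.024, 0.1425, 0.053) shift [-0.0005  0.0001  0.0032]
```

View pics/c7.png

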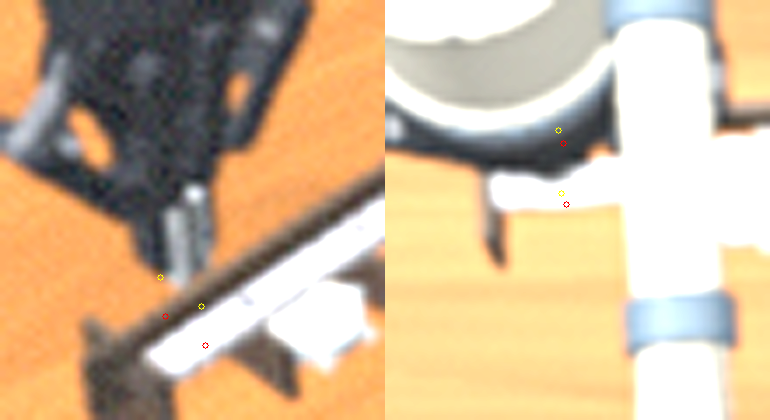

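Emit:
send_rows --pt "1 0 0 0.002 0 0 0" --pt "1 0 0 0.004 0 0 0" --pt "1 0 0 0.005 0 0 0"

```text
time_s: 5.72
tool_pos: [0.6109, 0.0843, 0.0504]
tcp_rot: [3.139, 0.117, -0.001]
contact_force: [0.3, -0.4, 0.2]
width: -0.0
grip_force: 0.0
```

Emit:
send_rows --pt "1 0 0 0.002 0 0 0" --pt "1 0 0 0.004 0 0 0" --pt "1 0 0 0.006 0 0 0" --pt "1 0 0 0.008 0 0 0"

```text
time_s: 6.22
tool_pos: [0.611, 0.0843, 0.0425]
tcp_rot: [3.139, 0.117, -0.0]
contact_force: [0.6, -0.4, 0.2]
width: 0.0001
grip_force: 0.0
```

Emit:
send_rows --pt "1 0 0 0.0015 0 0 0" --pt "1 0 0 0.003 0 0 0" --pt "1 0 0 0.004 0 0 0"

```text
time_s: 6.6
tool_pos: [0.611, 0.0843, 0.0386]
tcp_rot: [-3.139, -0.117, 0.0]
contact_force: [0.3, 0.0, -0.8]
width: -0.0
grip_force: 0.0
```

Run:
```python
from h import *
where((.024,.1425,.034)); s=sensors.observe(); t=w2r(s["tool_pos"]); z0=s["tool_pos"][2]
q=read_camera("side"); p=read_camera("top")
a=q["color"][170:230,245:300]; b=p["color"][140:200,250:305]
d=np.hstack([cv2.resize(k,None,fx=7,fy=7,interpolation=cv2.INTER_CUBIC) for k in (a,b)]); d=cv2.convertScaleAbs(d,alpha=1.8,beta=25)
cv2.imwrite("pics/c8.png",d)
```

```text
t 6.6 rack mm [ 24.2 142.6] z 38.6 F [ 0.3  0.  -0.8] turn [-0.      0.0001  0.    ] tip 0.019
(0.024, 0.1425, 0.034) shift [-0.0002  0.0001  0.0046]
```

Emit:
send_rows --pt "1 0 0 0.001 0 0 0" --pt "1 0 0 0.002 0 0 0" --pt "1 0 0 0.003 0 0 0"

```text
time_s: 7.08
tool_pos: [0.611, 0.0843, 0.0356]
tcp_rot: [-3.139, -0.117, -0.0]
contact_force: [-0.5, 0.4, 0.0]
width: -0.0001
grip_force: 0.0
```

Emit:
send_rows --pt "1 0 0 0.001 0 0 0" --pt "1 0 0 0.002 0 0 0" --pt "1 0 0 0.003 0 0 0"

```text
time_s: 7.45
tool_pos: [0.611, 0.0843, 0.0326]
tcp_rot: [3.139, 0.117, 0.0]
contact_force: [0.3, -0.0, -0.3]
width: -0.0001
grip_force: 0.0
```

Run:
```python
from h import *
where(); s=sensors.observe(); t=w2r(s["tool_pos"]); z0=s["tool_pos"][2]
for n in ("side","top"):
    P=read_camera(n); b=cv2.imread(f"pics/{n}0.png"); im=P["color"]
    m=(np.abs(im.astype(int)-b).max(2)>45)
    print(n,"lowest changed row per col:",[(c,int(np.nonzero(m[150:230,c])[0].max()+150) if m[150:230,c].any() else None) for c in range(258,292,2)])
    for z in (.034,.044,.054):
        print(z,"near/far edges:",np.round(proj(P,[r2w(t[0]+dx,t[1]+dy,z) for dx in(-.011,.011) for dy in (-.0145,.0145)]),1).tolist())
```

```text
t 7.45 rack mm [ 24.2 142.6] z 32.6 F [ 0.3 -0.  -0.3] turn [ 0.     -0.     -0.0001] tip 0.019
side lowest changed row per col: [(258, 206), (260, 207), (262, 208), (264, 210), (266, 214), (268, 214), (270, 215), (272, 217), (274, 215), (276, 207), (278, 199), (280, 198), (282, 196), (284, 191), (286, 188), (288, 183), (290, None)]
0.034 near/far edges: [[278.9, 217.4], [270.2, 223.2], [273.1, 213.4], [264.4, 219.0]]
0.044 near/far edges: [[278.6, 214.5], [269.9, 220.3], [272.8, 210.5], [264.1, 216.1]]
0.054 near/far edges: [[278.3, 211.6], [269.6, 217.3], [272.4, 207.5], [263.7, 213.2]]
top lowest changed row per col: [(258, 229), (260, 229), (262, 229), (264, 229), (266, 229), (268, 229), (270, 229), (272, 229), (274, 229), (276, 229), (278, 229), (280, 229), (282, 229), (284, 229), (286, 229), (288, 229), (290, 229)]
0.034 near/far edges: [[282.0, 169.2], [270.2, 170.0], [281.5, 160.5], [269.7, 161.3]]
0.044 near/far edges: [[281.7, 168.4], [269.8, 169.1], [281.2, 159.6], [269.3, 160.3]]
0.054 near/far edges: [[281.4, 167.5], [269.3, 168.2], [280.9, 158.6], [268.9, 159.4]]
```

Emit:
send_rows --pt "1 0 0 0.001 0 0 0" --pt "1 0 0 0.002 0 0 0" --pt "1 0 0 0.003 0 0 0" --pt "1 0 0 0.003 0 0 0"

```text
time_s: 8.05
tool_pos: [0.6109, 0.0843, 0.0295]
tcp_rot: [-3.139, -0.117, 0.0]
contact_force: [0.6, -1.1, 0.3]
width: -0.0003
grip_force: 0.0
```

Run:
```python
from h import *
s=sensors.observe(); t=w2r(s["tool_pos"]); z0=s["tool_pos"][2]
q=read_camera("side"); p=read_camera("top")
d=np.hstack([cv2.resize(k,(400,480),interpolation=cv2.INTER_CUBIC) for k in (q["color"][175:235,250:300],p["color"][135:195,255:305])]); d=cv2.convertScaleAbs(d,alpha=1.5,beta=15)
for P,o,off in ((q,(250,175),0),(p,(255,135),400)):
    for z,col in ((.034,(0,0,255)),(.049,(0,255,255))):
        for dx in (-.011,.011):
          for dy in (-.0145,.0145):
            k=(proj(P,[r2w(t[0]+dx,t[1]+dy,z)])[0]-o+.5)*8; cv2.circle(d,(int(k[0]+off),int(k[1])),3,col,1)
cv2.imwrite("pics/c9.png",d)
```

```text
(no output)
```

View pics/c9.png

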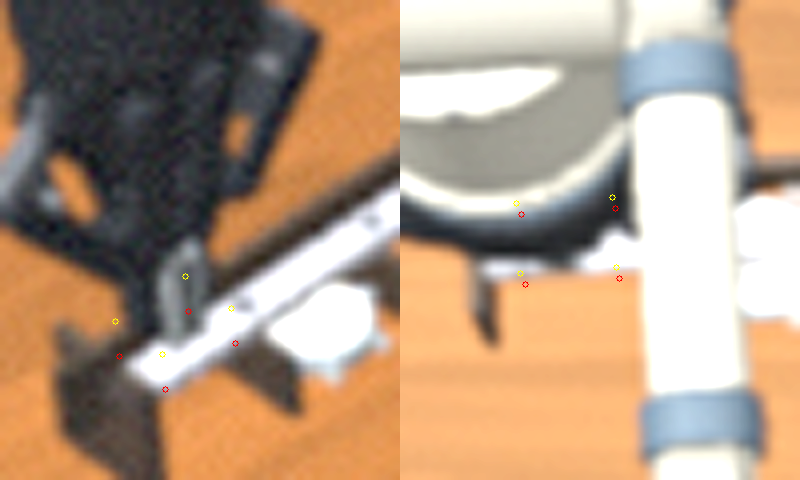

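The side half shows the silver tip ending at about (182,345), just above the middle of the rail and clear of the cheek at (100,380). It is nearly touching, so I'll go down in 1 mm steps.

Emit:
send_rows --pt "1 0 0 0.001 0 0 0" --pt "1 0 0 0.002 0 0 0" --pt "1 0 0 0.002 0 0 0"

```text
time_s: 8.52
tool_pos: [0.6109, 0.0843, 0.0275]
tcp_rot: [3.139, 0.117, -0.0]
contact_force: [0.4, -0.2, -0.4]
width: 0.0
grip_force: 0.0
```

Emit:
send_rows --pt "1 0 0 0.001 0 0 0" --pt "1 0 0 0.002 0 0 0" --pt "1 0 0 0.002 0 0 0"

```text
time_s: 8.9
tool_pos: [0.6109, 0.0843, 0.0255]
tcp_rot: [-3.139, -0.117, 0.0]
contact_force: [-0.5, -0.2, -1.1]
width: 0.0001
grip_force: 0.0
```

```bash
cat >> h.py <<'E'
def low():
    P=read_camera("side"); b=cv2.imread("pics/side0.png"); m=(np.abs(P["color"].astype(int)-b).max(2)>45)
    t=w2r(sensors.observe()["tool_pos"]); k=proj(P,[r2w(*t,.034)])[0]; c0=int(round(k[0])); print("rail pt px",k.round(1))
    for c in range(c0-12,c0+13,2):
        col=np.nonzero(m[150:260,c])[0]; print((c,int(col.max()+150) if len(col) else None),end=" ")
    print()
E
python3 -c "
from h import *
where(); low()"
```

```text
t 8.9 rack mm [ 24.1 142.6] z 25.5 F [-0.5 -0.2 -1.1] turn [-0.      0.0003 -0.    ] tip 0.019
rail pt px [271.7 218.2]
(260, 209) (262, 210) (264, 211) (266, 214) (268, 214) (270, 219) (272, 219) (274, 218) (276, 206) (278, 201) (280, 200) (282, 198) (284, 195)
```

Emit:
send_rows --pt "1 0 0 0.001 0 0 0" --pt "1 0 0 0.002 0 0 0" --pt "1 0 0 0.002 0 0 0"

```text
time_s: 9.32
tool_pos: [0.6109, 0.0843, 0.0235]
tcp_rot: [-3.139, -0.117, 0.0]
contact_force: [-0.1, 0.1, -0.5]
width: -0.0002
grip_force: 0.0
```

Emit:
send_rows --pt "1 0 0 0.001 0 0 0" --pt "1 0 0 0.002 0 0 0" --pt "1 0 0 0.002 0 0 0"

```text
time_s: 9.7
tool_pos: [0.6109, 0.0843, 0.0215]
tcp_rot: [-3.139, -0.117, 0.0]
contact_force: [1.1, -0.1, 0.1]
width: 0.0002
grip_force: 0.0
```

Run:
```python
from h import *
where(); low()
s=sensors.observe(); print(np.round(s["qpos"],4),np.round(s["wrist_torque"],3),np.round(s["joint_torque"],2))
# rail pixels hidden along rail, by height line
P=read_camera("side"); b=cv2.imread("pics/side0.png"); im=P["color"]
for x in (.017,.024,.031):
    print(x,[(int(y*1000),"H" if np.abs(im[r,c].astype(int)-b[r,c]).max()>45 else ".") for y in np.arange(.165,.03,-.006) for c,r in [np.round(proj(P,[r2w(x,y,.034)])[0]).astype(int)]])
```

```text
t 9.7 rack mm [ 24.1 142.6] z 21.5 F [ 1.1 -0.1  0.1] turn [-0.      0.0003 -0.    ] tip 0.019
rail pt px [271.7 218.2]
(260, 211) (262, 212) (264, 213) (266, 214) (268, 219) (270, 220) (272, 220) (274, 220) (276, 215) (278, 202) (280, 202) (282, 200) (284, 195) 
[0.0819 0.1851 1.4773 0.     1.4794 1.5782] [-0.039 -0.034  0.032] [ -0.   -48.6  -40.44   0.    -0.    -0.  ]
0.017 [(165, '.'), (159, '.'), (153, '.'), (147, 'H'), (141, 'H'), (134, '.'), (128, '.'), (122, '.'), (116, '.'), (110, '.'), (104, '.'), (98, '.'), (92, '.'), (86, '.'), (80, '.'), (74, '.'), (68, '.'), (62, '.'), (56, '.'), (50, '.'), (44, '.'), (38, '.'), (32, '.')]
0.024 [(165, '.'), (159, '.'), (153, '.'), (147, 'H'), (141, 'H'), (134, 'H'), (128, '.'), (122, '.'), (116, '.'), (110, '.'), (104, '.'), (98, '.'), (92, '.'), (86, '.'), (80, '.'), (74, '.'), (68, '.'), (62, '.'), (56, '.'), (50, '.'), (44, '.'), (38, '.'), (32, '.')]
0.031 [(165, '.'), (159, '.'), (153, '.'), (147, 'H'), (141, 'H'), (134, '.'), (128, '.'), (122, '.'), (116, '.'), (110, '.'), (104, '.'), (98, '.'), (92, '.'), (86, '.'), (80, '.'), (74, '.'), (68, '.'), (62, '.'), (56, '.'), (50, '.'), (44, '.'), (38, '.'), (32, '.')]
```

Emit:
send_rows --pt "1 0 0 0.001 0 0 0" --pt "1 0 0 0.001 0 0 0"

```text
time_s: 10.05
tool_pos: [0.611, 0.0843, 0.0206]
tcp_rot: [3.139, 0.117, -0.0]
contact_force: [0.5, -0.0, -0.1]
width: -0.0001
grip_force: 0.0
```

Emit:
send_rows --pt "1 0 0 0.001 0 0 0" --pt "1 0 0 0.002 0 0 0" --pt "1 0 0 0.002 0 0 0"

```text
time_s: 10.42
tool_pos: [0.6111, 0.0843, 0.0205]
tcp_rot: [-3.139, -0.117, -0.001]
contact_force: [-4.8, -1.0, 9.5]
width: -0.0003
grip_force: 4.1
```

Contact at a TCP reading of z = 20.6 mm, with the tip on the rail. That puts the shut tip about 13.4 mm above the reported TCP, and I'll use that offset from here. Next is the slide at light pressure.

Emit:
send_rows --pt "1 0 0 -0.0008 0 0 0" --pt "1 0 0.004 -0.0008 0 0 0" --pt "1 0 0.01 -0.0008 0 0 0" --pt "1 0 0.016 -0.0008 0 0 0" --pt "1 0 0.022 -0.0008 0 0 0" --pt "1 0 0.028 -0.0008 0 0 0" --pt "1 0 0.034 -0.0008 0 0 0" --pt "1 0 0.04 -0.0008 0 0 0"

```text
time_s: 11.42
tool_pos: [0.6149, 0.045, 0.0205]
tcp_rot: [-3.138, -0.118, -0.004]
contact_force: [0.7, 4.3, 5.7]
width: -0.0002
grip_force: 2.7
```

```bash
python3 -c "
from h import *
where((.024,.0285,.0195))"
```

```text
t 11.43 rack mm [ 25.1 103.2] z 20.5 F [0.7 4.3 5.7] turn [-0.0015 -0.0025  0.0005] tip 0.019
(0.024, 0.0285, 0.0195) shift [-0.0012  0.0747  0.0009]
```

Emit:
send_rows --pt "1 -0.0005 0.006 0 0 0 0" --pt "1 -0.0005 0.012 0 0 0 0" --pt "1 -0.0005 0.018 0 0 0 0" --pt "1 -0.0005 0.024 0 0 0 0" --pt "1 -0.0005 0.03 0 0 0 0" --pt "1 -0.0005 0.036 0 0 0 0" --pt "1 -0.0005 0.042 0 0 0 0" --pt "1 -0.0005 0.048 0 0 0 0" --pt "1 -0.0005 0.054 0 0 0 0" --pt "1 -0.0005 0.06 0 0 0 0"

```text
time_s: 12.68
tool_pos: [0.6189, -0.0148, 0.0205]
tcp_rot: [-3.138, -0.118, -0.004]
contact_force: [0.3, 3.4, 5.6]
width: 0.0003
grip_force: 2.8
```

```bash
python3 -c "
from h import *
where((.024,.0285,.0195))"
```

```text
t 12.68 rack mm [24.6 43.2] z 20.5 F [0.3 3.4 5.6] turn [-0.0013 -0.0025  0.0006] tip 0.019
(0.024, 0.0285, 0.0195) shift [-0.0006  0.0147  0.001 ]
```

Emit:
send_rows --pt "1 0 0.005 0 0 0 0" --pt "1 0 0.01 0 0 0 0" --pt "1 0 0.013 0 0 0 0" --pt "1 0 0.0142 0 0 0 0" --pt "1 0 0.0142 0 0 0 0" --pt "1 0 0.0142 0 0 0 0"

```text
time_s: 13.42
tool_pos: [0.6199, -0.0291, 0.0205]
tcp_rot: [-3.138, -0.118, -0.004]
contact_force: [-0.4, 2.9, 5.0]
width: 0.0004
grip_force: 2.8
```

```bash
python3 -c "
from h import *
where((.024,.0285,.0195),(-.098,.14,.09))
p=read_camera('top')"
```

```text
t 13.43 rack mm [24.6 28.8] z 20.5 F [-0.4  2.9  5. ] turn [-0.0008 -0.0024  0.0003] tip 0.019
(0.024, 0.0285, 0.0195) shift [-0.0006  0.0003  0.001 ]
(-0.098, 0.14, 0.09) shift [-0.1224 -0.1113 -0.0697]
```

Emit:
send_rows --pt "1 0 0 -0.01 0 0 0" --pt "1 0 0 -0.03 0 0 0" --pt "1 0 0 -0.05 0 0 0" --pt "1 -0.02 -0.02 -0.055 0 0 0" --pt "1 -0.05 -0.04 -0.055 0 0 0" --pt "1 -0.08 -0.07 -0.055 0 0 0" --pt "1 -0.11 -0.095 -0.05 0 0 0" --pt "1 -0.122 -0.107 -0.04 0 0 0" --pt "1 -0.122 -0.108 -0.02 0 0 0" --pt "1 -0.122 -0.108 -0.01 0 0 0"

```text
time_s: 14.72
tool_pos: [0.4893, 0.0686, 0.0285]
tcp_rot: [3.139, 0.117, -0.001]
contact_force: [0.2, -0.4, -0.5]
width: -0.0001
grip_force: 0.0
```

Emit:
send_rows --pt "1 0 0 0.005 0 0 0" --pt "1 0 0 0.01 0 0 0" --pt "1 0 0 0.015 0 0 0" --pt "1 0 0 0.02 0 0 0" --pt "1 0 0 0.02 0 0 0"

```text
time_s: 15.35
tool_pos: [0.4891, 0.0689, 0.009]
tcp_rot: [3.139, 0.117, -0.001]
contact_force: [-0.3, -0.8, -0.2]
width: -0.0004
grip_force: 0.0
```

```bash
python3 -c "
from h import *
where((-.098,.135,-.008)); low()"
```

```text
t 15.35 rack mm [-98.6 136.4] z 9.0 F [-0.3 -0.8 -0.2] turn [-0.      0.0008 -0.0001] tip 0.019
(-0.098, 0.135, -0.008) shift [0.0006 0.0014 0.017 ]
rail pt px [308.  241.2]
(296, 238) (298, 238) (300, 239) (302, 243) (304, 245) (306, 246) (308, 247) (310, 246) (312, 245) (314, 233) (316, 228) (318, 228) (320, 226)
```

Emit:
send_rows --pt "1 0 0 0.004 0 0 0" --pt "1 0 0 0.008 0 0 0" --pt "1 0 0 0.012 0 0 0" --pt "1 0 0 0.012 0 0 0"

```text
time_s: 15.9
tool_pos: [0.489, 0.069, -0.0031]
tcp_rot: [3.139, 0.117, -0.002]
contact_force: [-0.6, 0.0, -0.6]
width: 0.0001
grip_force: 0.0
```

Emit:
send_rows --pt "1 0 0 0.002 0 0 0" --pt "1 0 0 0.004 0 0 0" --pt "1 0 0 0.005 0 0 0" --pt "1 0 0 0.005 0 0 0"

```text
time_s: 16.4
tool_pos: [0.4892, 0.069, -0.0076]
tcp_rot: [-3.139, -0.117, 0.0]
contact_force: [0.8, -0.2, -0.6]
width: -0.0001
grip_force: 0.0
```

```bash
cat >> h.py <<'E'
th=np.linspace(0,2*np.pi,60)
def disc(prev):
    from scipy.optimize import least_squares
    for n in ("top","side"):
        P=read_camera(n); hsv=cv2.cvtColor(P["color"],cv2.COLOR_BGR2HSV); g=cv2.inRange(hsv,(45,90,60),(85,255,255)); k,l,st,ce=cv2.connectedComponentsWithStats(g)
        for i in range(1,k):
            if st[i,4]<25: continue
            b=np.r_[st[i,:2]-.5,st[i,:2]+st[i,2:4]-.5]
            def f(w):
                X=np.concatenate([np.c_[w[0]+.022*np.cos(th),w[1]+.022*np.sin(th),0*th+z] for z in (.001,.016)]); a=proj(P,X); return np.r_[a.min(0),a.max(0)]-b
            r=least_squares(f,r2w(*prev,0)[:2]); print(n,"green rack mm",np.round(w2r(r.x)*1e3,1),"rms",round(float(np.sqrt(np.mean(r.fun**2))),2),st[i].tolist())
E
python3 -c "
from h import *
where((-.098,.0655,-.008)); disc((-.098,.081))"
```

```text
t 16.4 rack mm [-98.4 136.4] z -7.6 F [ 0.8 -0.2 -0.6] turn [-0.      0.0002  0.    ] tip 0.019
(-0.098, 0.0655, -0.008) shift [0.0004 0.0709 0.0004]
top green rack mm [ 42.1 -85.7] rms 5.29 [361, 153, 11, 5, 30]
top green rack mm [ 10.9 -84.4] rms 3.26 [358, 163, 18, 9, 66]
top green rack mm [-100.3   70. ] rms 3.55 [305, 207, 8, 16, 57]
side green rack mm [ 14.5 -90.4] rms 1.93 [331, 180, 10, 13, 59]
side green rack mm [-97.6  81.3] rms 0.33 [315, 229, 18, 16, 141]
```

Emit:
send_rows --pt "1 0 0.006 0 0 0 0" --pt "1 0 0.012 0 0 0 0" --pt "1 0 0.018 0 0 0 0" --pt "1 0 0.023 0 0 0 0" --pt "1 0 0.028 0 0 0 0" --pt "1 0 0.033 0 0 0 0" --pt "1 0 0.038 0 0 0 0" --pt "1 0 0.043 0 0 0 0" --pt "1 0 0.048 0 0 0 0" --pt "1 0 0.05 0 0 0 0"

```text
time_s: 17.75
tool_pos: [0.4931, 0.0188, -0.0075]
tcp_rot: [-3.139, -0.116, 0.0]
contact_force: [-0.2, 0.5, 0.9]
width: -0.0001
grip_force: 0.2
```

```bash
python3 -c "
from h import *
where((-.098,.0655,-.008)); disc((-.098,.051))"
```

```text
t 17.75 rack mm [-98.3  86.1] z -7.5 F [-0.2  0.5  0.9] turn [-0.      0.     -0.0003] tip 0.019
(-0.098, 0.0655, -0.008) shift [0.0003 0.0206 0.0005]
top green rack mm [ 42.1 -85.7] rms 5.29 [361, 153, 11, 5, 30]
top green rack mm [ 10.9 -84.4] rms 3.26 [358, 163, 18, 9, 66]
side green rack mm [-100.6   49.2] rms 1.6 [327, 223, 13, 16, 100]
```

```bash
cat >> h.py <<'E'
def disc2(prev,use=(1,2,3),name="side"):
    from scipy.optimize import least_squares
    P=read_camera(name); hsv=cv2.cvtColor(P["color"],cv2.COLOR_BGR2HSV); g=cv2.inRange(hsv,(45,90,60),(85,255,255)); k,l,st,ce=cv2.connectedComponentsWithStats(g)
    X0=proj(P,[r2w(*prev,.01)])[0]; i=min((i for i in range(1,k) if st[i,4]>20),key=lambda i:np.hypot(*(ce[i]-X0)))
    b=np.r_[st[i,:2]-.5,st[i,:2]+st[i,2:4]-.5]; u=list(use)
    def f(w):
        X=np.concatenate([np.c_[w[0]+.022*np.cos(th),w[1]+.022*np.sin(th),0*th+z] for z in (.001,.016)]); a=proj(P,X); return (np.r_[a.min(0),a.max(0)]-b)[u]
    r=least_squares(f,r2w(*prev,0)[:2]); print(name,np.round(w2r(r.x)*1e3,1),"rms",round(float(np.sqrt(np.mean(r.fun**2))),2),st[i].tolist())
E
python3 -c "
from h import *
disc2((-.098,.05))"
```

```text
side [-96.6  53.2] rms 0.2 [327, 223, 13, 16, 101]
```

Emit:
send_rows --pt "1 0 0.004 0 0 0 0" --pt "1 0 0.009 0 0 0 0" --pt "1 0 0.014 0 0 0 0" --pt "1 0 0.019 0 0 0 0" --pt "1 0 0.022 0 0 0 0" --pt "1 0 0.0235 0 0 0 0" --pt "1 0 0.0235 0 0 0 0" --pt "1 0 0.01 0 0 0 0" --pt "1 0 -0.01 0 0 0 0" --pt "1 0 -0.03 0 0 0 0"

```text
time_s: 19.15
tool_pos: [0.4906, 0.0505, -0.0075]
tcp_rot: [-3.139, -0.117, -0.0]
contact_force: [0.7, -0.2, -0.0]
width: 0.0002
grip_force: 0.0
```

```bash
python3 -c "
from h import *
where((-.145,.0285,-.008)); disc2((-.098,.0285),(0,1,2,3)); disc2((-.098,.0285),(0,1,2,3),'top')"
```

```text
t 19.15 rack mm [-98.4 117.8] z -7.5 F [ 0.7 -0.2 -0. ] turn [-0.0004 -0.      0.    ] tip 0.019
(-0.145, 0.0285, -0.008) shift [-0.0466  0.0893  0.0005]
side [-97.3  30.1] rms 0.44 [329, 219, 17, 15, 137]
top [-98.   30.2] rms 0.1 [316, 204, 18, 18, 145]
```

Emit:
send_rows --pt "1 0 0 -0.02 0 0 0" --pt "1 0 0 -0.045 0 0 0" --pt "1 -0.02 0.03 -0.05 0 0 0" --pt "1 -0.04 0.06 -0.05 0 0 0" --pt "1 -0.055 0.085 -0.045 0 0 0" --pt "1 -0.055 0.088 -0.03 0 0 0" --pt "1 -0.055 0.088 -0.01 0 0 0" --pt "1 -0.055 0.088 -0.002 0 0 0" --pt "1 -0.055 0.088 0 0 0 0" --pt "1 -0.055 0.088 0 0 0 0"

```text
time_s: 20.5
tool_pos: [0.4429, -0.0425, -0.0072]
tcp_rot: [3.139, 0.118, 0.001]
contact_force: [-0.9, -0.2, 0.2]
width: 0.0003
grip_force: 0.0
```

```bash
python3 -c "
from h import *
where((-.13,.03,-.0078)); disc2((-.098,.0285),(0,1,2,3))"
```

```text
t 20.5 rack mm [-152.9   28.6] z -7.2 F [-0.9 -0.2  0.2] turn [ 0.     -0.0004  0.0005] tip 0.019
(-0.13, 0.03, -0.0078) shift [ 0.0229 -0.0013  0.0006]
side [-96.4  30.9] rms 0.63 [329, 219, 16, 15, 100]
```

Emit:
send_rows --pt "1 0.008 0 0 0 0 0" --pt "1 0.016 0 0 0 0 0" --pt "1 0.022 0 0 0 0 0" --pt "1 0.028 0.0001 0 0 0 0" --pt "1 0.034 0.0003 0 0 0 0" --pt "1 0.04 0.0005 0 0 0 0" --pt "1 0.046 0.0007 0 0 0 0" --pt "1 0.052 0.0009 0 0 0 0" --pt "1 0.058 0.0011 0 0 0 0" --pt "1 0.064 0.0013 0 0 0 0"

```text
time_s: 21.8
tool_pos: [0.5069, -0.0393, -0.0075]
tcp_rot: [-3.139, -0.117, -0.0]
contact_force: [-0.1, 1.0, 1.1]
width: 0.0001
grip_force: 0.2
```

```bash
python3 -c "
from h import *
where((-.009,.0285,-.0078)); disc2((-.055,.0285),(0,1,2,3)); disc2((-.055,.0285),(0,1,2),'top')"
```

```text
t 21.8 rack mm [-88.9  27.1] z -7.5 F [-0.1  1.   1.1] turn [-0. -0. -0.] tip 0.019
(-0.009, 0.0285, -0.0078) shift [ 0.0799 -0.0014  0.0003]
side [-53.   33.2] rms 1.18 [317, 212, 14, 14, 81]
top [ 24.9 -84.3] rms 2.85 [361, 153, 11, 5, 30]
```

```bash
python3 -c "
from h import *
for u in ((0,1),(1,2),(0,1,2)): disc2((-.055,.0285),u)
for x,y in ((-55,28.5),(-55,30),(-52,30),(-58,30)):
  P=read_camera('side'); X=np.concatenate([np.c_[[r2w(x/1e3+.022*np.cos(a),y/1e3+.022*np.sin(a),z) for a in th]] for z in (.001,.016)]); a=proj(P,X); print(x,y,np.round(np.r_[a.min(0),a.max(0)],1))"
```

```text
side [-58.2  33.2] rms 0.0 [317, 212, 14, 14, 82]
side [-52.7  38.4] rms 0.0 [317, 212, 14, 14, 81]
side [-54.3  36.4] rms 1.6 [317, 212, 13, 14, 80]
-55 28.5 [316.8 210.1 333.7 225.7]
-55 30 [316.4 210.4 333.3 226. ]
-52 30 [315.6 209.8 332.5 225.5]
-58 30 [317.3 210.9 334.2 226.6]
```

Emit:
send_rows --pt "1 -0.01 0 0 0 0 0" --pt "1 -0.02 0.01 0 0 0 0" --pt "1 -0.02 0.035 0 0 0 0" --pt "1 -0.02 0.06 0 0 0 0" --pt "1 -0.02 0.06 0 0 0 0"

```text
time_s: 22.88
tool_pos: [0.4904, -0.1023, -0.0074]
tcp_rot: [3.139, 0.113, 0.0]
contact_force: [-0.8, -0.1, 0.2]
width: 0.0001
grip_force: 0.0
```

```bash
python3 -c "
from h import *
where((-.1,.03,-.0078)); disc2((-.055,.0285),(0,1,2,3)); disc2((-.055,.0285),(0,1,2,3),'top')"
```

```text
t 22.88 rack mm [-110.   -34.5] z -7.4 F [-0.8 -0.1  0.2] turn [ 0.0004 -0.     -0.0026] tip 0.019
(-0.1, 0.03, -0.0078) shift [ 0.0098 -0.0646  0.0004]
side [-54.7  29.2] rms 0.24 [317, 211, 17, 15, 136]
top [-54.7  34.7] rms 2.0 [316, 187, 12, 18, 89]
```

Emit:
send_rows --pt "1 0 -0.03 0 0 0 0" --pt "1 0 -0.06 0 0 0 0" --pt "1 0 -0.063 0 0 0 0" --pt "1 0.008 -0.063 0 0 0 0" --pt "1 0.016 -0.063 0 0 0 0" --pt "1 0.022 -0.063 0 0 0 0" --pt "1 0.028 -0.0629 0 0 0 0" --pt "1 0.034 -0.0627 0 0 0 0" --pt "1 0.04 -0.0625 0 0 0 0" --pt "1 0.046 -0.0623 0 0 0 0"

```text
time_s: 24.22
tool_pos: [0.5326, -0.0351, -0.0076]
tcp_rot: [-3.139, -0.117, -0.0]
contact_force: [-0.5, 0.9, 0.3]
width: -0.0003
grip_force: 0.2
```

```bash
python3 -c "
from h import *
where((-.0102,.0285,-.0078))"
```

```text
t 24.23 rack mm [-62.9  29.4] z -7.6 F [-0.5  0.9  0.3] turn [-0. -0. -0.] tip 0.019
(-0.0102, 0.0285, -0.0078) shift [0.0527 0.0009 0.0002]
```

Emit:
send_rows --pt "1 0.006 0 0 0 0 0" --pt "1 0.012 0.0002 0 0 0 0" --pt "1 0.018 0.0003 0 0 0 0" --pt "1 0.024 0.0004 0 0 0 0" --pt "1 0.03 0.0005 0 0 0 0" --pt "1 0.035 0.0005 0 0 0 0" --pt "1 0.04 0.0005 0 0 0 0" --pt "1 0.044 0.0005 0 0 0 0" --pt "1 0.047 0.0005 0 0 0 0"

```text
time_s: 25.35
tool_pos: [0.5793, -0.0321, -0.0076]
tcp_rot: [-3.139, -0.117, 0.0]
contact_force: [0.1, -0.1, -0.1]
width: 0.0
grip_force: 0.2
```

```bash
python3 -c "
from h import *
where((-.0102,.0285,-.0078))"
```

```text
t 25.35 rack mm [-16.1  28.9] z -7.6 F [ 0.1 -0.1 -0.1] turn [-0.      0.0001  0.    ] tip 0.019
(-0.0102, 0.0285, -0.0078) shift [0.0059 0.0004 0.0002]
```

Emit:
send_rows --pt "1 0.002 0 0 0 0 0" --pt "1 0.004 0 0 0 0 0" --pt "1 0.005 0 0 0 0 0" --pt "1 0.005 0 0 0 0 0"

```text
time_s: 25.85
tool_pos: [0.5842, -0.0317, -0.0075]
tcp_rot: [-3.139, -0.117, -0.0]
contact_force: [-0.0, -1.0, 0.8]
width: -0.0
grip_force: 0.0
```

Emit:
send_rows --pt "1 0.001 0 0 0 0 0" --pt "1 0.001 0 0 0 0 0"

```text
time_s: 26.1
tool_pos: [0.5851, -0.0316, -0.0075]
tcp_rot: [-3.139, -0.117, -0.0]
contact_force: [-0.1, -0.5, -0.1]
width: -0.0002
grip_force: 0.0
```

Emit:
send_rows --pt "1 0.0007 0 0 0 0 0" --pt "1 0.0014 0 0 0 0 0" --pt "1 0.0014 0 0 0 0 0"

```text
time_s: 26.48
tool_pos: [0.5861, -0.0316, -0.0075]
tcp_rot: [3.139, 0.117, -0.001]
contact_force: [-2.8, -0.2, 1.2]
width: 0.0002
grip_force: 1.5
```

```bash
python3 -c "
from h import *
where((-.0102,.0285,-.0078)); disc2((.024,.0285),(0,1,2,3)); P=read_camera('side')
for x in (20,22,24): X=np.concatenate([np.c_[[r2w(x/1e3+.022*np.cos(a),.0285+.022*np.sin(a),z) for a in th]] for z in (.001,.016)]); a=proj(P,X); print(x,np.round(np.r_[a.min(0),a.max(0)],1))"
```

```text
t 26.48 rack mm [-9.2 28.9] z -7.5 F [-2.8 -0.2  1.2] turn [0.     0.0009 0.    ] tip 0.019
(-0.0102, 0.0285, -0.0078) shift [-0.001   0.0004  0.0003]
side [14.1 41.7] rms 4.15 [299, 206, 9, 6, 28]
20 [296.8 197.5 313.1 212.3]
22 [296.3 197.2 312.5 212. ]
24 [295.7 196.9 312.  211.7]
```

Emit:
send_rows --pt "1 0.0008 0 0 0 0 0" --pt "1 0.0015 0 0 0 0 0" --pt "1 0.0015 0 0 0 0 0"

```text
time_s: 26.95
tool_pos: [0.5863, -0.0316, -0.0076]
tcp_rot: [3.139, 0.117, -0.007]
contact_force: [-9.7, -1.1, 6.0]
width: -0.0002
grip_force: 4.8
```

Home: the force climbed to about 10 N with no further travel, and the near-edge depth matches. Now I'll take the hand away.

Emit:
send_rows --pt "1 -0.004 0 0 0 0 0" --pt "1 -0.015 0 0 0 0 0" --pt "1 -0.035 0 0 0 0 0" --pt "1 -0.06 0 -0.01 0 0 0" --pt "1 -0.07 0 -0.05 0 0 0" --pt "1 -0.08 0.02 -0.1 0 0 0" --pt "1 -0.09 0.07 -0.13 0 0 0" --pt "1 -0.1 0.12 -0.15 0 0 0" --pt "1 -0.1 0.17 -0.16 0 0 0" --pt "1 -0.1 0.22 -0.16 0 0 0"

```text
time_s: 28.2
tool_pos: [0.5049, -0.2601, 0.1543]
tcp_rot: [3.138, 0.117, 0.005]
contact_force: [-0.1, 0.1, -0.5]
width: -0.0
grip_force: 0.0
```

Emit:
send_rows --pt "1 -0.03 0.05 0 0 0 0" --pt "1 -0.06 0.1 0 0 0 0" --pt "1 -0.06 0.1 0 0 0 0" --pt "1 -0.06 0.1 0 0 0 0"

```text
time_s: 28.7
tool_pos: [0.4522, -0.3621, 0.1524]
tcp_rot: [-3.139, -0.116, -0.001]
contact_force: [1.1, -0.4, -0.8]
width: 0.0002
grip_force: 0.0
```

Run:
```python
from h import *
where(); disc2((.024,.0285),(0,1,2,3))
for n in ("top","side"):
    P=read_camera(n); cv2.imwrite(f"pics/end_{n}.png",P["color"]); hsv=cv2.cvtColor(P["color"],cv2.COLOR_BGR2HSV); g=cv2.inRange(hsv,(45,90,60),(85,255,255)); k,l,st,ce=cv2.connectedComponentsWithStats(g)
    print(n,[(st[i].tolist()) for i in range(1,k) if st[i,4]>8])
    # same-offset reference: parked holder blob vs ours; and predicted near edge
    for (x,y) in ((24,28.5),(22,28.5),(20,28.5)):
        X=np.array([r2w(x/1e3+.022*np.cos(a),y/1e3+.022*np.sin(a),z) for z in (.001,.016) for a in th]); a=proj(P,X); print(x,np.round(np.r_[a.min(0),a.max(0)],1))
    b=cv2.imread(f"pics/{n}0.png"); d=(np.abs(P["color"].astype(int)-b).max(2)>45).astype(np.uint8); k,l,st,ce=cv2.connectedComponentsWithStats(d); print("changed",[st[i].tolist() for i in range(1,k) if st[i,4]>10])
```

```text
t 28.7 rack mm [-167.4 -290.7] z 152.4 F [ 1.1 -0.4 -0.8] turn [-0.0005 -0.0006 -0.0006] tip 0.019
side [18.8 27.5] rms 1.04 [299, 199, 14, 13, 67]
top [[361, 153, 11, 5, 31], [316, 155, 12, 5, 42], [358, 163, 18, 9, 66], [314, 166, 17, 8, 59]]
24 [313.1 155.6 330.5 173.9]
22 [313.1 156.3 330.6 174.6]
20 [313.2 157.1 330.7 175.4]
changed [[365, 154, 275, 246, 24825], [316, 156, 12, 5, 43], [314, 166, 17, 8, 79], [295, 205, 18, 18, 237], [574, 321, 66, 79, 2905], [248, 343, 71, 57, 2135], [214, 363, 51, 37, 900], [263, 388, 24, 12, 156], [576, 397, 9, 3, 17], [592, 398, 13, 2, 17]]
side [[331, 180, 10, 13, 60], [299, 199, 14, 13, 68]]
24 [295.7 196.9 312.  211.7]
22 [296.3 197.2 312.5 212. ]
20 [296.8 197.5 313.1 212.3]
changed [[434, 0, 149, 98, 4277], [403, 0, 237, 381, 22285], [437, 7, 10, 10, 32], [466, 25, 69, 94, 2190], [605, 62, 16, 78, 167], [437, 93, 7, 6, 17], [428, 95, 28, 43, 541], [453, 116, 41, 58, 1099], [468, 126, 32, 16, 292], [599, 168, 10, 9, 44], [301, 199, 12, 13, 100], [315, 229, 18, 17, 227], [598, 299, 21, 25, 134], [513, 307, 27, 52, 452], [608, 333, 3, 10, 15], [617, 335, 5, 29, 72], [572, 339, 49, 56, 934], [497, 344, 24, 19, 161], [454, 367, 24, 14, 233], [569, 382, 5, 6, 20]]
```

The top view has the holder's near edge at row 173.5, against 173.9 predicted for fully home. Apart from the arm, the only change in either picture is the holder leaving its old spot and showing up in the gap.

```bash
python3 -c "
from workcell import bot; print(bot.hand_in())"
```

```text
the job is handed in; nothing more can be done
None
```

The job is handed in: I slid the fingertip along the rail from the first gap to the third, then pushed the green holder home against the back wall of the third gap; nothing else moved in the pictures, and the hand is clear (about 29 s used).

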